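# Seat the sleeve carrier and click the ratchet clamp over it

## Robot

A 6-joint arm with a two-finger parallel gripper is mounted at the origin on a cart in front of the work surface, level with it; the furniture and walls round the work are solid. World frame = base frame: x ahead of the robot, y to its left, z up, the work surface at z = 0. Lengths are in mm, angles in rad, forces in N, time in s.
With the tool pointing down it reaches from about 275 to 1000 mm from the base axis. Payload 8.4 kg.
Tool frame: the origin (TCP) lies at the very end of the fingers, on their centre line; the grasp point (between the pads) lies 19 mm behind it; z points along the fingers, y is the line along which they close (so a half turn about z gives the same grasp; the last joint's range is limited). The gripper opens to 85 mm and grips with 20 to 120 N. Pads are 22 mm wide; open, the fingers measure 114 mm over their backs; the gripper's body (76 mm by 85 mm) begins 54 mm behind the grasp point. The pads swing forward as they close: fully open they stand 13 mm farther back than shut.
Start: joints at [-1.291, 0.353, 1.633, -0, 1.155, -0.002], TCP at [173.802, -600.351, 231.281] pointing down, gripper open.
Joint ranges: [-2.63, 2.63], [-0.92, 2.1], [0.06, 2.66], [-1.3, 4.44], [0, 2.69], [-3.02, 3.02]. Speed limits (rad/s): [2.22, 2.22, 2.79, 3.14, 3.14, 3.14].

## Interface

Orientations are given as [roll, pitch, yaw] about the fixed x, y, z axes, in that order (R = Rz(yaw) Ry(pitch) Rx(roll)).
In Python, from rig import sensors, grab_frame, camera_params, order gives the robot as it stands. The module is installed in compiled form; this text tells all that it offers.
- The arm moves only by the tool move_arm, never from a script. Its argument "motion" is a list of rows, each a list of 7 numbers: the turn, a rotation vector about the tool's x, y, z in shares of 2 pi rad (1.0 is 2 pi rad), then the shift along the tool's x, y, z in normalised numbers (1 is 0.75 m), then the finger opening in m, from 0 to 0.0854. A call has 1 to 8 rows; each row is the pose to reach, as a shift and turn from the pose commanded when the call began, along the tool's axes at that moment; what a row does not reach only later rows make up. A row lasts 1/8 s, in which the tool goes at most 62.5 mm and 10.7 degrees, less where a joint would pass 70% of its speed; a pose out of reach is approached as far as the arm can. No shift or turn number may pass 1 either way. A call with a gripper value outside its range is refused whole. The fingers move at their own pace and stop on an object; "grip_force" is the grip in N (left out, the last holds). Time passes only in rows, so rows that repeat a pose let the fingers close. It gives the time, the measured TCP pose, the force, the opening and the grip force at its end, in the units of the state.
- sensors.sense(): the state, without advancing time (a new reading comes with each control period).
- grab_frame(name): name is "side" or "top" or "wrist"; returns (picture, depth): 400x640x3 uint8, red, green, blue; 400x640 float32, mm along the optical axis (not along the pixel's ray), 0 where there is no reading.
- camera_params(name): a dict with "camera_matrix" (3x3 intrinsics, pixels), "world_from_camera" (4x4, takes a point from camera to world coordinates). Camera axes: x right, y down, z forward; pixel columns grow to the right and rows downward; lengths in mm; the calibration is good to about 2 mm. A picture is of the moment at which its call begins: read the wrist's pose just before it. camera_params takes no time and is no camera call; for the wrist camera it gives the pose at the moment of the call.
- order.sign_off(): hands the job in; it is judged then, once.
The state is a dict: "clock": time; "qpos": joint angles; "qvel": joint speeds; "joint_efforts": joint torques, N m; "eef_pos": TCP position; "tcp_rot": TCP orientation; "contact_force": force on the tool from outside, world axes, zero at the start; "wrist_torque": the same for the moment, N m; "opening": opening from 0.0 (shut) to 1.0 (fully open); "grasp_force": force on a finger pad.
Only numpy, scipy, OpenCV 4.12 (cv2) and the standard library are available. Lean on these libraries where they do the work, as an engineer would, in place of code of your own. Each camera call takes 0.05 s, during which the arm holds its last target. There are 200 camera calls.

## Task

Set the aluminium sleeve carrier down flat on the grey clamp station with both of its holes over the two dowels, and let go of it before you touch the lever. Then take the ratchet lever by its red knob and swing it, counter-clockwise seen from above, exactly five clicks on from where it stood, so that its tongue comes over the carrier; feel for the clicks, because the ratchet does not turn back. Finish while holding: keep the red knob still in the gripper at the fifth click, do not let go of it, and leave the loose gauges and the sleeve standing nearby where they are.

Things in the scene. Friction and masses are not known exactly. Their poses are not given: they have to be found in the camera images.
- carrier: Loose sleeve carrier, 0.35 kg: aluminium plate 110 (x) x 80 (y) x 16 mm with an orange grip rib standing in its middle, 20 (x) x 30 (y) mm, 30 mm high (top 46 mm above the underside). Two through holes, 14.5 mm diameter, at x = -38 and +38 mm, y = 0. Origin: centre of the underside; z up. It fits either way round (half a turn about z is the same)
- ratchet_clamp: Grey clamp station, fixed; bed 160 (x, -70 to 90) x 210 (y, -100 to 110) x 20 mm. Origin on the work surface under the bed; z up. The lever's upright hinge axis is at x = 0, y = +55 mm. Blue pawl housing at x = 53 to 83, y = 37 to 73 mm, top 38 mm above the work surface
- seat (a point): Point on the bed's top (20 mm above the work surface) midway between the dowels, at x = 0, y = -50 mm of the station, axes as the station's. Steel dowels at x = -38 and +38 mm of it: 12 mm diameter, 14 mm high, upper 6 mm tapered to 6 mm diameter. The seated carrier's origin lies on this point, x along the station's x; the dowels then end 2 mm below the plate's top
- lever: Dark lever of the station; origin on its upright axis, on the bed's top. Its x axis points along the bar (18 mm wide, top 47.5 mm above the work surface) to the red knob 95 mm out; the tongue points the other way, 74 mm long, underside 39.5 mm above the work surface, 3.5 mm clear of the carrier. At the start x stands 6 to 30 degrees counter-clockwise from the station's x, at rest in a click
- lever_knob (a point): Middle of the red knob, 72.5 mm above the work surface: an upright round grip fixed to the bar, 22 mm diameter, 51.5 to 89.5 mm above the work surface. The lever turns counter-clockwise only, a click each 12 degrees (20 mm of knob path): the push at the knob rises by some 4 N as the spring pawl climbs a tooth, then falls as much as it drops off; it does not turn back over a click
- ring_gauge: Loose ring gauge, steel ring with a dark band, 46 mm diameter, 15 mm high, lying flat; origin: centre of its underside. A bystander
- plug_gauge: Loose plug gauge, slim steel rod 110 mm long (along its y), 16 mm thick, lying down; origin: below its middle. A bystander
- sleeve_5: Loose small grey steel sleeve, 17 mm diameter, 26 mm high, standing upright; origin: centre of its underside. A bystander

How it is judged (in metres and radians):
On the way:
1. the carrier sits down on both dowels and is let go, with the lever still where it stood (horizontal distance between carrier and seat below 0.004 m and z of carrier in the frame of seat below 0.002 m and angle between the x axis of carrier and the x axis of ratchet_clamp, either way round below 0.07 rad and contact force between the fingers and carrier below 0.1 N and distance of lever_knob from where it was at the start of the episode below 0.008 m), for 0.3 s.
At the end, for the whole second after the job is handed in: The carrier lies flat on the bed over both dowels (within 4 mm, 2 mm of height and 4 degrees); the lever stands at the fifth click from its start (57 to 66 degrees on: past the fifth drop, not over halfway to the sixth), at rest, and the fingers still hold it with more than 2 N (horizontal distance between carrier and seat below 0.004 m and z of carrier in the frame of seat below 0.002 m and angle between the x axis of carrier and the x axis of ratchet_clamp, either way round below 0.07 rad and distance of lever_knob from where it was at the start of the episode between 0.0905 and 0.1035 m and angular speed of lever below 0.25 rad/s and contact force between the fingers and lever above 2 N); the arm keeps its last pose, push and grip.
It fails at once if the ring gauge was knocked away (distance of ring_gauge from where it was at the start of the episode above 0.03 m).
It fails at once if the plug gauge was knocked away (distance of plug_gauge from where it was at the start of the episode above 0.03 m).
It fails at once if the sleeve was knocked away (distance of sleeve_5 from where it was at the start of the episode above 0.03 m).
It also fails if it takes over 72 s, if anything falls off the work surface, if the arm or the gripper's body presses on something with over 40 N, if the wrist force passes 120 N, or if a joint passes its speed limit or range.

## Working session

There is one attempt and no reset: what is moved stays moved. The work goes in short steps, Python scripts to look and compute and a tool call to move; the robot and the scene stay as the last step left them, time stands still between calls to the robot, and variables do not carry over. Pictures are saved under pics/ and viewed, at most 10 in all, crops included, and the job is handed in when it is done.

Besides the shell and the picture viewer there is one more tool, called after "Request:" as name(argument=value, ...), one argument or row to a line, values as JSON. move_arm: Moves the arm, as the interface text tells. Its arguments: {"type":"object","properties":{"motion":{"type":"array","items":{"type":"array","items":{"type":"number"}}},"grip_force":{"type":"number"}},"required":["motion"]}

```bash
mkdir -p pics; python3 - <<'E'
from rig import *
import cv2,numpy as np
print(sensors.sense())
for n in("top","side"):
    p,d=grab_frame(n); cv2.imwrite(f"pics/{n}0.png",p[:,:,::-1]); np.savez(f"{n}0.npz",p=p,d=d,**camera_params(n)); print(n,camera_params(n))
E
```

```text
{'clock': 0.0, 'qpos': array([-1.29139487e+00,  3.53653336e-01,  1.63413633e+00, -2.06335581e-05,
        1.15519386e+00, -2.39248559e-03]), 'qvel': array([-0.00104019, -0.00018047, -0.00111094,  0.00106242, -0.00171111,
       -0.00133457]), 'joint_efforts': array([-8.55952421e-04, -6.05257487e+01, -3.42063546e+01, -1.03555330e-04,
        9.42182407e-03,  1.24173397e-05]), 'eef_pos': array([ 173.66665329, -599.89203214,  230.55750065]), 'tcp_rot': array([-3.14020175e+00,  1.55378073e-05,  2.81802302e-01]), 'contact_force': array([-0.33512416,  0.24602315, -0.82244497]), 'wrist_torque': array([ 0.05259049, -0.0222816 , -0.05614706]), 'grasp_force': 0.0, 'opening': 1.0014885976157464}
top {'camera_matrix': array([[422.1568004 ,   0.        , 317.1633042 ],
       [  0.        , 422.1568004 , 200.46395433],
       [  0.        ,   0.        ,   1.        ]]), 'world_from_camera': array([[-5.07814020e-02, -9.74436336e-01,  2.18849436e-01,
         3.43061187e+02],
       [-9.98709775e-01,  4.95058152e-02, -1.13119657e-02,
        -8.41719590e+01],
       [ 1.88470704e-04, -2.19141509e-01, -9.75693068e-01,
         9.35935275e+02],
       [ 0.00000000e+00,  0.00000000e+00,  0.00000000e+00,
         1.00000000e+00]])}
side {'camera_matrix': array([[410.31614213,   0.        , 317.91840412],
       [  0.        , 410.31614213, 196.21388346],
       [  0.        ,   0.        ,   1.        ]]), 'world_from_camera': array([[-9.08868949e-01,  2.94595550e-01, -2.95246839e-01,
         8.08144045e+02],
       [ 4.17081800e-01,  6.42090965e-01, -6.43243317e-01,
         5.25229479e+02],
       [ 7.87092116e-05, -7.07765961e-01, -7.06446982e-01,
         7.73558556e+02],
       [ 0.00000000e+00,  0.00000000e+00,  0.00000000e+00,
         1.00000000e+00]])}
```

View pics/top0.png

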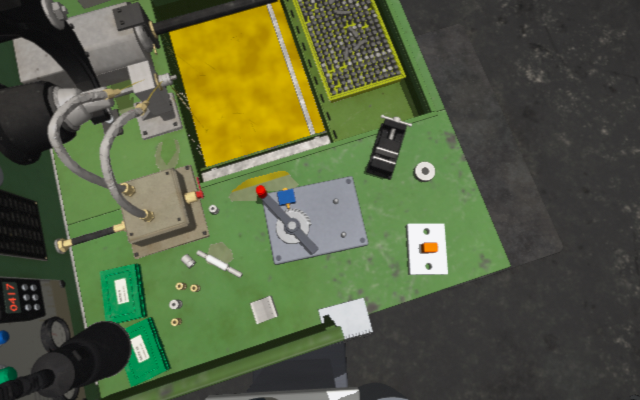

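The top view shows the station at about (315,218), dowels at (335,201) and (344,235), and the knob at (261,191). The carrier is at (428,248) and the ring gauge at (425,171). Next I'll take enlarged crops to measure these.

```bash
python3 - <<'E'
import cv2,numpy as np
z=np.load("top0.npz");p=z['p'][:,:,::-1]
a=cv2.resize(p[165:275,250:460],None,fx=3.8,fy=3.8,interpolation=cv2.INTER_CUBIC)
cv2.imwrite("pics/a.png",a)
E
```

```text
(no output)
```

View pics/a.png

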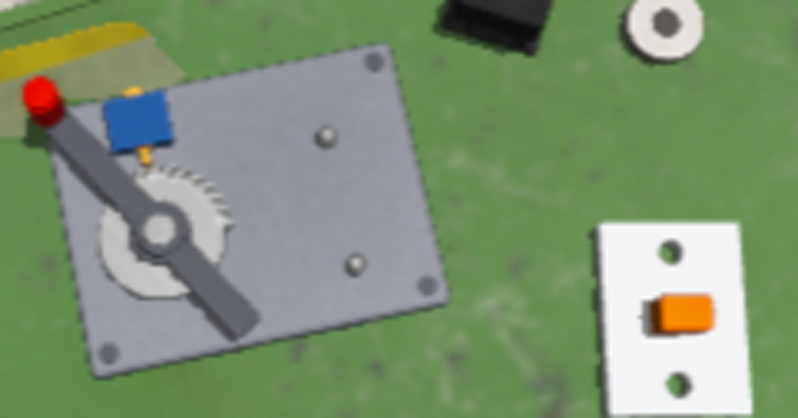

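View pics/side0.png

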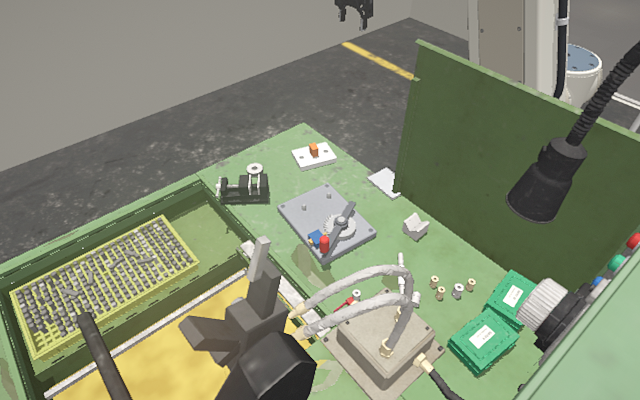

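The crop shows the dowel tips at crop px (326,135) and (355,264), the carrier holes at (671,252) and (679,384), and the rib top at (687,312). The knob top is at (41,90) and the bed corners at (387,45), (447,298) and (97,377). The side view confirms the layout: the area around the carrier is open, with a tall panel to the rear right (robot side).

```bash
cat > h.py <<'E'
import numpy as np
def ray(K,T,u,v,z):
    d=T[:3,:3]@np.linalg.solve(K,[u,v,1.]); c=T[:3,3]
    return c+d*(z-c[2])/d[2]
E
python3 - <<'E'
import numpy as np
from h import ray
z=np.load("top0.npz");K=z['camera_matrix'];T=z['world_from_camera'];d=z['d']
for n,x,y,h in[("dowF",326,135,34),("dowN",355,264,34),("holeF",671,252,16),("holeN",679,384,16),("rib",687,312,46),("knob",42,88,89.5),("hinge",160,230,48),("ring",666,22,15),("cornFR",387,45,20),("cornNR",447,298,20),("cornNL",97,377,20),("tongue",240,325,47.5)]:
    u=x/3.8+250-.37;v=y/3.8+165-.37
    dd=d[int(round(v)),int(round(u))]
    q=T[:3,:3]@np.linalg.solve(K,[u,v,1.])*dd+T[:3,3]
    print(n,ray(K,T,u,v,h).round(1),"depth",q.round(1))
for n,u,v,h in[("slv",213,209,26),("plug",218,262,16)]: print(n,ray(K,T,u,v,h).round(1))
E
```

```text
dowF [ 544.  -134.6   34. ] depth [ 544.1 -134.6   33.5]
dowN [ 468.5 -146.5   34. ] depth [ 468.6 -146.5   33.3]
holeF [ 468.7 -330.7   16. ] depth [ 471.2 -335.6   -2.2]
holeN [ 393.1 -327.1   16. ] depth [ 394.2 -332.1   -3. ]
rib [ 430.7 -327.9   46. ] depth [ 430.6 -327.8   46.4]
knob [565.7  21.4  89.5] depth [565.8  21.4  89.2]
hinge [491.2 -37.7  48. ] depth [490.5 -37.9  52.2]
ring [ 607.1 -342.9   15. ] depth [ 608.4 -344.2   10.4]
cornFR [ 599.9 -174.8   20. ] depth [ 599.7 -174.7   20.7]
cornNR [ 448.2 -198.8   20. ] depth [ 448.4 -199.    18.2]
cornNL [413.5   2.6  20. ] depth [414.4   3.6   8.7]
tongue [435.9 -79.9  47.5] depth [436.  -79.8  46.3]
slv [539.6 135.   26. ]
plug [424.1 126.3  16. ]
```

```bash
cat >> h.py <<'E'
def go(x,y,z,yaw):
    from rig import sensors
    from scipy.spatial.transform import Rotation as R
    s=sensors.sense(); p=s['eef_pos']; A=R.from_euler('xyz',s['tcp_rot']); B=R.from_euler('xyz',[np.pi,0,yaw])
    print("clock",s['clock'].__round__(2),"at",p.round(1),s['tcp_rot'].round(3),"F",s['contact_force'].round(1),"grip",round(s['grasp_force'],1),round(s['opening'],3))
    print("row",(A.inv()*B).as_rotvec().round(4),(A.inv().apply(np.array([x,y,z])-p)/1000).round(4))
E
python3 -c "
from h import go; go(430.8,-328.4,150,1.523)"
```

```text
clock 0.1 at [ 173.7 -599.9  230.6] [-3.14  -0.     0.282] F [ 0.5 -0.1  0.7] grip 0.0 1.001
row [-1.1000e-03 -8.0000e-04 -1.2412e+00] [ 0.3225 -0.1892  0.0809]
```

The manual's scale: shifts go in shares of 0.75 m and turns go in shares of 2 pi rad. Converting my numbers, 0.3225 m / 0.75 = 0.43, 0.282 m / 0.75 = 0.376, -1.241 rad / 6.2832 = -0.1975.

Request:
move_arm(
  motion=[
    [0,0,-0.0247,0.0537,-0.0316,0.0133,0.07],
    [0,0,-0.0493,0.1075,-0.0631,0.0267,0.07],
    [0,0,-0.074,0.1613,-0.0947,0.04,0.07],
    [0,0,-0.0987,0.2147,-0.1261,0.0533,0.07],
    [0,0,-0.1235,0.2688,-0.1577,0.0667,0.07],
    [0,0,-0.1482,0.3227,-0.1893,0.08,0.07],
    [0,0,-0.1728,0.376,-0.2208,0.0933,0.07],
    [0,0,-0.1975,0.43,-0.2523,0.1073,0.07],
  ],
  grip_force=40,
)

```text
clock: 1.1
eef_pos: [431.8, -327.7, 150.3]
tcp_rot: [-3.141, -0.0, 1.528]
contact_force: [0.2, -1.0, 0.4]
opening: 0.816
grasp_force: 0.0
```

Request:
move_arm(
  motion=[
    [0,0,0,0,0,0,0.07],
    [0,0,0,0,0,0,0.07],
  ],
)

```text
clock: 1.35
eef_pos: [430.7, -329.0, 150.6]
tcp_rot: [-3.141, -0.0, 1.522]
contact_force: [-0.0, -1.3, 0.0]
opening: 0.817
grasp_force: 0.0
```

```bash
python3 - <<'E'
from rig import *
import cv2,numpy as np
from h import go
go(430.8,-328.4,20,1.523)
c=camera_params("wrist");p,d=grab_frame("wrist"); cv2.imwrite("pics/w1.png",p[:,:,::-1]); np.savez("w1.npz",p=p,d=d,**c)
E
```

```text
clock 1.35 at [ 430.7 -329.   150.6] [-3.141 -0.     1.522] F [-0.  -1.3  0. ] grip 0.0 0.817
row [-0.0006 -0.     -0.0006] [6.000e-04 1.000e-04 1.306e-01]
```

View pics/w1.png

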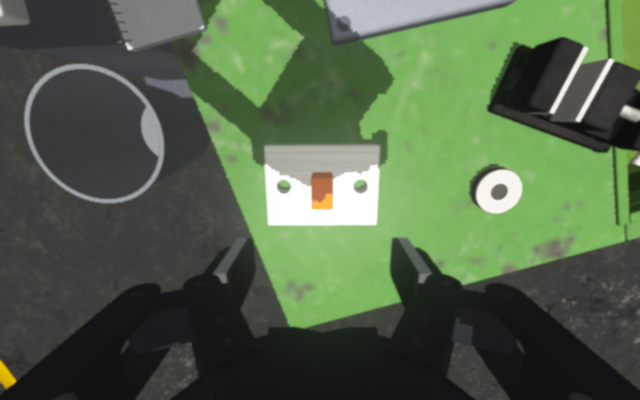

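The wrist view shows the carrier square to the fingers, with holes at (284,186) and (360,186) and the rib top at about (322,190). The gripper is centred on it along its closing axis.

```bash
python3 - <<'E'
import numpy as np
from h import ray
z=np.load("w1.npz");K=z['camera_matrix'];T=z['world_from_camera'];p=z['p'].astype(int)
for u,v,h in[(284,186,16),(360,186,16),(322,190.5,46)]: print(ray(K,T,u,v,h).round(1))
m=(p[...,0]-p[...,2]>60)&(p[...,1]<p[...,0]*.7);m[:150]=0;m[230:]=0;m[:,:290]=0;m[:,350:]=0
v,u=np.nonzero(m);print(u.min(),u.max(),v.min(),v.max(),ray(K,T,(u.min()+u.max())/2,v.max()-9,46))
E
```

```text
[ 392.5 -325.2   16. ]
[ 467.4 -328.9   16. ]
[ 430.1 -323.9   46. ]
312 331 174 203 [ 429.528894  -327.0831957   46.       ]
```

Scaled: 0.129 m / 0.75 = 0.172, 0.125 m / 0.75 = 0.1667.

Request:
move_arm(
  motion=[
    [0,0,0,0.0008,0,0.04,0.06],
    [0,0,0,0.0008,0,0.08,0.06],
    [0,0,0,0.0008,0,0.1067,0.06],
    [0,0,0,0.0008,0,0.1333,0.06],
    [0,0,0,0.0008,0,0.1533,0.06],
    [0,0,0,0.0008,0,0.1667,0.06],
    [0,0,0,0.0008,0,0.172,0.06],
    [0,0,0,0.0008,0,0.172,0.06],
  ],
)

```text
clock: 2.4
eef_pos: [431.1, -328.5, 21.9]
tcp_rot: [3.141, 0.0, 1.523]
contact_force: [-0.2, 0.5, -0.4]
opening: 0.699
grasp_force: 0.0
```

Scaled: -0.03 m / 0.75 = -0.04, -0.01 m / 0.75 = -0.0133.

Request:
move_arm(
  motion=[
    [0,0,0,0,0,0,0.01],
    [0,0,0,0,0,0,0.01],
    [0,0,0,0,0,0,0.01],
    [0,0,0,0,0,0,0.01],
    [0,0,0,0,0,0,0.01],
    [0,0,0,0,0,0,0.01],
    [0,0,0,0,0,-0.0133,0.01],
    [0,0,0,0,0,-0.04,0.01],
  ],
  grip_force=50,
)

```text
clock: 3.4
eef_pos: [430.1, -327.6, 51.6]
tcp_rot: [-3.14, -0.001, 1.523]
contact_force: [-0.0, -0.8, -3.9]
opening: 0.223
grasp_force: 49.5
```

```bash
python3 -c "
from h import go; go(506.25,-140.55,90,1.727)"
```

```text
clock 3.4 at [ 430.1 -327.6   51.6] [-3.140e+00 -1.000e-03  1.523e+00] F [-0.  -0.8 -3.9] grip 49.5 0.223
row [-0.0019 -0.0016 -0.2042] [ 0.1906  0.067  -0.0383]
```

Scaled: 0.1906 m / 0.75 = 0.2541, 0.067 m / 0.75 = 0.0893, -0.204 rad / 6.2832 = -0.0325.

Request:
move_arm(
  motion=[
    [0,0,0,0,0,-0.0267,0.01],
    [0,0,-0.0048,0.0333,0.0133,-0.0507,0.01],
    [0,0,-0.0111,0.08,0.0293,-0.0507,0.01],
    [0,0,-0.0175,0.1333,0.048,-0.0507,0.01],
    [0,0,-0.0239,0.1867,0.0667,-0.0507,0.01],
    [0,0,-0.0302,0.2333,0.0827,-0.0507,0.01],
    [0,0,-0.0325,0.2541,0.0893,-0.0507,0.01],
    [0,0,-0.0325,0.2541,0.0893,-0.0507,0.01],
  ],
)

```text
clock: 4.4
eef_pos: [507.1, -140.5, 89.9]
tcp_rot: [-3.141, 0.0, 1.728]
contact_force: [0.4, 0.0, -3.5]
opening: 0.229
grasp_force: 49.6
```

```bash
python3 - <<'E'
from rig import *
import cv2,numpy as np
from h import go
go(506.25,-140.55,60,1.727)
for n in("wrist","top"):
    c=camera_params(n);p,d=grab_frame(n); np.savez(n+"2.npz",p=p,d=d,**c)
    if n=="top": a=cv2.resize(p[150:270,270:420],(600,480),interpolation=cv2.INTER_CUBIC)
    else: b=cv2.resize(p,(768,480))
cv2.imwrite("pics/w2.png",b[:,:,::-1]);cv2.imwrite("pics/t2.png",a[:,:,::-1])
E
```

```text
clock 4.4 at [ 507.1 -140.5   89.9] [-3.141  0.     1.728] F [ 0.4  0.  -3.5] grip 49.6 0.229
row [-0.0003  0.      0.0014] [ 0.0001 -0.0008  0.0299]
```

View pics/w2.png

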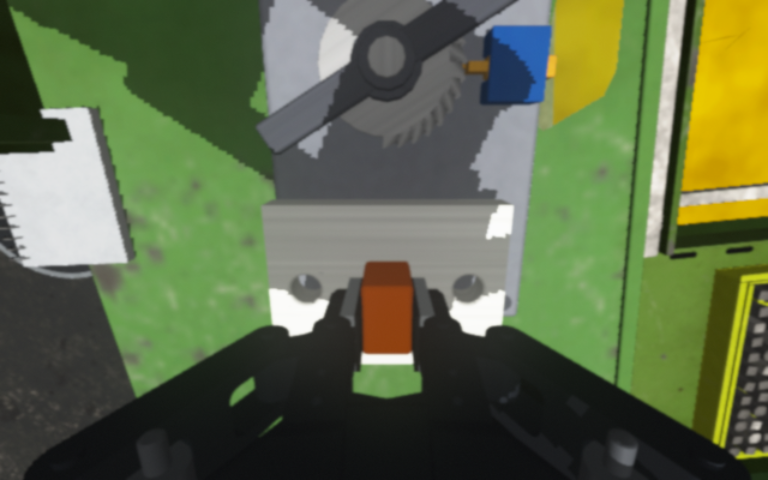

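View pics/t2.png

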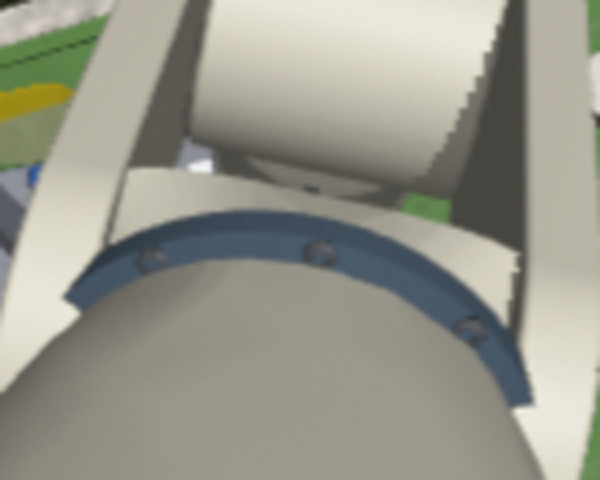

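The wrist view shows the held carrier level, with its holes at (305,288) and (468,288) and a dowel visible in each. The arm blocks the top view. I'll zoom in on the holes and calculate where the dowels should appear if aligned.

```bash
python3 - <<'E'
import cv2,numpy as np
from h import ray
z=np.load("wrist2.npz");K=z['camera_matrix'];T=z['world_from_camera'];p=z['p'][:,:,::-1]
d=z['d']
a=np.hstack([cv2.resize(p[222:262,x:x+40],(400,400),interpolation=cv2.INTER_CUBIC) for x in(235,370)])
cv2.imwrite("pics/h2.png",a)
for x,y in[(230,215),(270,215),(320,195),(390,205),(410,205)]:
    print((T[:3,:3]@np.linalg.solve(K,[x,y,1.])*d[y,x]+T[:3,3]).round(1))
def proj(q):
    c=np.linalg.inv(T)@np.r_[q,1]; u=K@c[:3]; return (u/u[2])[:2].round(1)
for q in([544,-134.6,34],[468.5,-146.5,34]): print(proj(q))
E
```

```text
[ 454.1 -131.9   83.2]
[ 475.7 -128.7   82.6]
[ 501.  -113.2   82.6]
[ 538.9 -112.2   84.8]
[ 549.9 -110.9   83.6]
[374.4 214.1]
[269.2 214.1]
```

View pics/h2.png

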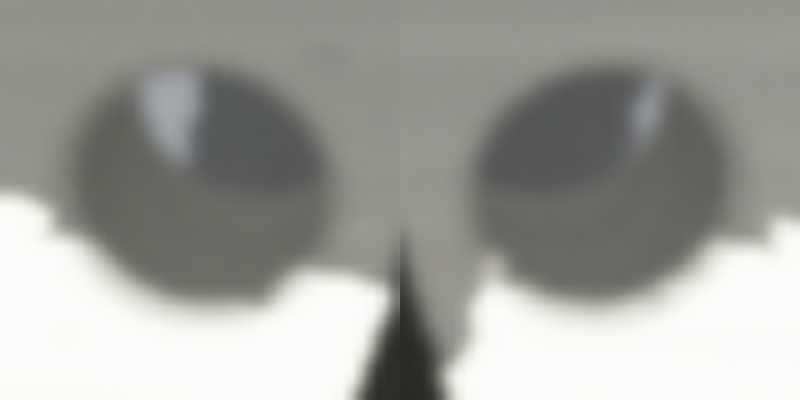

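The light patches in the holes are only the bed. The dowels are still hidden below the plate. The hole centres are at full-frame (255,240.3) and (390.2,240.3).

```bash
python3 - <<'E'
import numpy as np
from h import ray
z=np.load("wrist2.npz");K=z['camera_matrix'];T=z['world_from_camera']
a=ray(K,T,255,240,84);b=ray(K,T,390.2,240,84);print(a,b,(a+b)/2,np.linalg.norm(a-b),np.arctan2(*(b-a)[1::-1]))
# bed edges / hub in same wrist picture: hub centre px (387,55)/1.2, at z 52
print(ray(K,T,387/1.2,55/1.2,52))
E
```

```text
[ 469.16410915 -144.1974985    84.        ] [ 543.6918808  -132.42803512   84.        ] [ 506.42799498 -138.31276681   84.        ] 75.45136854306276 0.15662701877650617
[490.03005958 -34.7821104   52.        ]
```

Scaled: 0.031 m / 0.75 = 0.0413, 0.028 m / 0.75 = 0.0373.

Request:
move_arm(
  motion=[
    [0,0,0,0,0,0.0133,0.01],
    [0,0,0,0,0,0.0267,0.01],
    [0,0,0,0,0,0.0373,0.01],
    [0,0,0,0,0,0.0413,0.01],
    [0,0,0,0,0,0.0413,0.01],
  ],
)

```text
clock: 5.12
eef_pos: [506.9, -141.2, 58.4]
tcp_rot: [-3.141, -0.0, 1.727]
contact_force: [-0.2, -0.1, -4.3]
opening: 0.229
grasp_force: 49.7
```

Scaled: 0.008 m / 0.75 = 0.0107, 0.006 m / 0.75 = 0.008.

Request:
move_arm(
  motion=[
    [0,0,0,0,0,0.0027,0.01],
    [0,0,0,0,0,0.0053,0.01],
    [0,0,0,0,0,0.008,0.01],
    [0,0,0,0,0,0.0107,0.01],
    [0,0,0,0,0,0.0107,0.01],
  ],
)

```text
clock: 5.75
eef_pos: [506.9, -141.1, 50.6]
tcp_rot: [-3.141, -0.0, 1.727]
contact_force: [-0.2, -0.4, -4.1]
opening: 0.227
grasp_force: 49.7
```

Scaled: 0.008 m / 0.75 = 0.0107, 0.006 m / 0.75 = 0.008.

Request:
move_arm(
  motion=[
    [0,0,0,0,0,0.0027,0.01],
    [0,0,0,0,0,0.0053,0.01],
    [0,0,0,0,0,0.008,0.01],
    [0,0,0,0,0,0.0107,0.01],
    [0,0,0,0,0,0.0107,0.01],
  ],
)

```text
clock: 6.38
eef_pos: [506.9, -141.1, 42.6]
tcp_rot: [-3.141, -0.0, 1.727]
contact_force: [0.3, 0.1, -3.0]
opening: 0.22
grasp_force: 49.7
```

Scaled: 0.0015 m / 0.75 = 0.002, 0.001 m / 0.75 = 0.0013.

Request:
move_arm(
  motion=[
    [0,0,0,0,0,0.0013,0.01],
    [0,0,0,0,0,0.002,0.01],
    [0,0,0,0,0,0.002,0.01],
  ],
)

```text
clock: 6.75
eef_pos: [507.1, -141.2, 42.4]
tcp_rot: [3.141, 0.0, 1.727]
contact_force: [-4.9, 1.3, 11.9]
opening: 0.22
grasp_force: 51.7
```

It has touched the bed at the expected height, so I'll release it and back off upwards.

Scaled: -0.07 m / 0.75 = -0.0933, -0.03 m / 0.75 = -0.04.

Request:
move_arm(
  motion=[
    [0,0,0,0,0,-0.0013,0.01],
    [0,0,0,0,0,-0.0013,0.06],
    [0,0,0,0,0,-0.0013,0.06],
    [0,0,0,0,0,-0.0013,0.06],
    [0,0,0,0,0,-0.0013,0.06],
    [0,0,0,0,0,-0.0013,0.06],
    [0,0,0,0,0,-0.04,0.06],
    [0,0,0,0,0,-0.0933,0.06],
  ],
)

```text
clock: 7.75
eef_pos: [506.2, -140.9, 111.2]
tcp_rot: [-3.139, -0.001, 1.727]
contact_force: [-0.0, 0.1, 0.5]
opening: 0.704
grasp_force: 0.0
```

```bash
python3 - <<'E'
from rig import *
import cv2,numpy as np
from h import go
go(506.25,-140.55,150,1.727)
c=camera_params("wrist");p,d=grab_frame("wrist"); np.savez("wrist3.npz",p=p,d=d,**c)
cv2.imwrite("pics/w3.png",p[:,:,::-1])
E
```

```text
clock 7.75 at [ 506.2 -140.9  111.2] [-3.139e+00 -1.000e-03  1.727e+00] F [-0.   0.1  0.5] grip 0.0 0.704
row [-0.0023 -0.0011 -0.0002] [ 0.0004  0.     -0.0388]
```

View pics/w3.png

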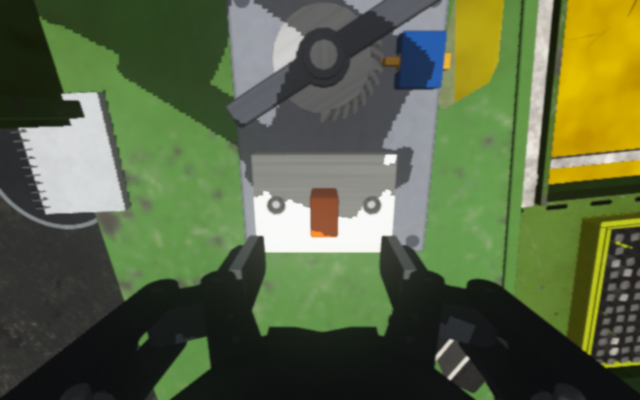

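The carrier is seated: a dowel end shows inside each hole, at (276,205) and (372,205), and the gripper is clear. The lever hasn't moved. Next I'll check for clearance around the knob and work out the approach.

```bash
python3 - <<'E'
import numpy as np
from h import go,ray
z=np.load("top0.npz");K=z['camera_matrix'];T=z['world_from_camera'];d=z['d']
v,u=np.mgrid[:400,:640]
P=(np.linalg.solve(K,np.stack([u.ravel(),v.ravel(),np.ones(u.size)]))*d.ravel()).T@T[:3,:3].T+T[:3,3]
ok=d.ravel()>0
r=np.hypot(P[:,0]-565.7,P[:,1]-21.4)
for a,b in[(20,60),(60,90),(90,130),(130,180)]:
    s=P[ok&(r>=a)&(r<b)]; print(a,b,s[s[:,2].argmax()].round(0))
p=z['p'].astype(int)
m=((p[...,0]>150)&(p[...,1]<60)&(p[...,2]<60)).ravel()&ok&(r<40)
s=P[m];t=s[s[:,2]>85];print("knob top",t.mean(0).round(1),len(t),s.mean(0))
go(565.7,21.4,150,.655)
E
```

```text
20 60 [550.   7.  51.]
60 90 [493. -26.  55.]
90 130 [496. -39.  59.]
130 180 [508. 186.  93.]
knob top [562.5  22.9  88.7] 65 [562.07954621  22.85399988  88.46717247]
clock 7.8 at [ 509.2 -141.8  116.4] [3.137e+00 2.000e-03 1.727e+00] F [ 2.9 -0.7  4.6] grip 0.0 0.704
row [ 5.0000e-03 -6.0000e-04  1.0718e+00] [ 0.1523  0.0813 -0.0335]
```

Scaled: 0.1535 m / 0.75 = 0.2047, 0.145 m / 0.75 = 0.1933, 1.048 rad / 6.2832 = 0.1668.

Request:
move_arm(
  motion=[
    [0,0,0,0,0,-0.0267,0.065],
    [0,0,0.0255,0.0333,0.0173,-0.0507,0.065],
    [0,0,0.0525,0.0733,0.04,-0.0507,0.065],
    [0,0,0.0796,0.1067,0.0587,-0.0507,0.065],
    [0,0,0.1066,0.14,0.076,-0.0507,0.065],
    [0,0,0.1337,0.1733,0.0933,-0.0507,0.065],
    [0,0,0.1592,0.1933,0.104,-0.0507,0.065],
    [0,0,0.1668,0.2047,0.1073,-0.0507,0.065],
  ],
)

```text
clock: 8.8
eef_pos: [563.1, 23.9, 149.2]
tcp_rot: [3.142, -0.0, 0.677]
contact_force: [0.2, 0.8, -0.3]
opening: 0.762
grasp_force: 0.0
```

Request:
move_arm(
  motion=[
    [0,0,0,0,0,0,0.065],
    [0,0,0,0,0,0,0.065],
    [0,0,0,0,0,0,0.065],
  ],
)

```text
clock: 9.18
eef_pos: [562.6, 22.5, 149.3]
tcp_rot: [3.142, 0.0, 0.679]
contact_force: [-0.1, -0.2, 0.6]
opening: 0.764
grasp_force: 0.0
```

```bash
python3 - <<'E'
from rig import *
import cv2,numpy as np
from h import go,ray
go(564.1,22.5,56,.679)
c=camera_params("wrist");K=c['camera_matrix'];T=c['world_from_camera'];p,d=grab_frame("wrist")
cv2.imwrite("pics/w4.png",p[:,:,::-1])
q=p.astype(int);m=(q[...,0]>90)&(q[...,1]<q[...,0]*.35)&(q[...,2]<q[...,0]*.35)&(d>0)
v,u=np.nonzero(m)
P=(np.linalg.solve(K,np.stack([u,v,np.ones(u.size)]))*d[m]).T@T[:3,:3].T+T[:3,3]
t=P[(P[:,2]>86)&(P[:,2]<93)];print(t.mean(0).round(1),len(t),t.min(0).round(1),t.max(0).round(1))
E
```

```text
clock 9.18 at [562.6  22.5 149.3] [3.142 0.    0.679] F [-0.1 -0.2  0.6] grip 0.0 0.764
row [ 0.      0.0001 -0.0001] [0.0012 0.0009 0.0933]
[563.8  25.9  89. ] 494 [554.   16.2  86.1] [573.4  35.2  91.1]
```

View pics/w4.png

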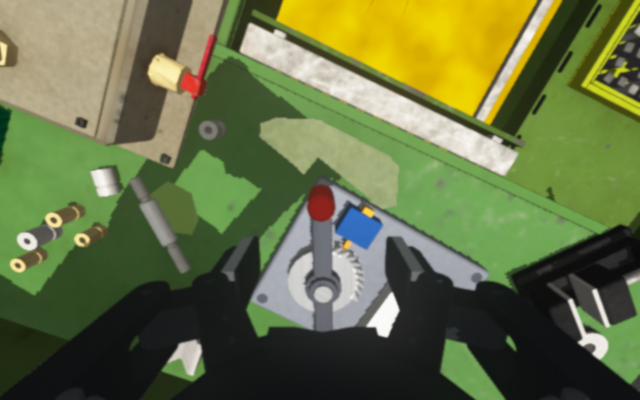

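The wrist view shows the knob at (321,200) and the hub at (323,291), in line with the tool's x axis and centred between the fingers. The plug gauge at (155,220) and the sleeve at (211,129) are clear. I'll descend and grip.

Scaled: 0.093 m / 0.75 = 0.124, 0.088 m / 0.75 = 0.1173.

Request:
move_arm(
  motion=[
    [0,0,0,0.0013,0,0.04,0.065],
    [0,0,0,0.0013,0,0.0733,0.065],
    [0,0,0,0.0013,0,0.1,0.065],
    [0,0,0,0.0013,0,0.1173,0.065],
    [0,0,0,0.0013,0,0.124,0.065],
    [0,0,0,0.0013,0,0.124,0.065],
  ],
)

```text
clock: 9.98
eef_pos: [563.7, 23.5, 56.4]
tcp_rot: [3.142, -0.0, 0.679]
contact_force: [0.1, 0.9, -0.4]
opening: 0.762
grasp_force: 0.0
```

Request:
move_arm(
  motion=[
    [0,0,0,0,0,0,0.005],
    [0,0,0,0,0,0,0.005],
    [0,0,0,0,0,0,0.005],
    [0,0,0,0,0,0,0.005],
    [0,0,0,0,0,0,0.005],
    [0,0,0,0,0,0,0.005],
    [0,0,0,0,0,0,0.005],
    [0,0,0,0,0,0,0.005],
  ],
  grip_force=40,
)

```text
clock: 10.98
eef_pos: [564.0, 23.5, 56.8]
tcp_rot: [3.141, -0.001, 0.679]
contact_force: [0.5, -1.7, 6.5]
opening: 0.242
grasp_force: 39.2
```

Gripped. I'll swing in small arc steps about the hinge and read the force at each one.

Scaled: -0.0099 m / 0.75 = -0.0132, -0.005 m / 0.75 = -0.0067, -0.1047 rad / 6.2832 = -0.0167.

Request:
move_arm(
  motion=[
    [0,0,-0.0083,-0.0001,-0.0067,0,0.005],
    [0,0,-0.0167,-0.0007,-0.0132,0,0.005],
  ],
)

```text
clock: 11.22
eef_pos: [557.5, 30.7, 56.9]
tcp_rot: [3.14, -0.001, 0.785]
contact_force: [0.2, -5.3, 5.5]
opening: 0.241
grasp_force: 39.1
```

Scaled: -0.005 m / 0.75 = -0.0067, -0.0001 m / 0.75 = -0.0001, -0.0524 rad / 6.2832 = -0.0083.

Request:
move_arm(
  motion=[
    [0,0,-0.0083,-0.0001,-0.0067,0,0.005],
  ],
)

```text
clock: 11.35
eef_pos: [553.8, 34.3, 56.8]
tcp_rot: [3.141, -0.001, 0.837]
contact_force: [-0.0, -4.4, 6.7]
opening: 0.244
grasp_force: 39.6
```

Scaled: -0.005 m / 0.75 = -0.0067, -0.0001 m / 0.75 = -0.0001, -0.0524 rad / 6.2832 = -0.0083.

Request:
move_arm(
  motion=[
    [0,0,-0.0083,-0.0001,-0.0067,0,0.005],
  ],
)

```text
clock: 11.48
eef_pos: [550.0, 37.5, 56.9]
tcp_rot: [3.14, -0.0, 0.89]
contact_force: [0.1, -4.0, 6.7]
opening: 0.244
grasp_force: 39.6
```

Scaled: -0.0025 m / 0.75 = -0.0033, -0.0262 rad / 6.2832 = -0.0042.

Request:
move_arm(
  motion=[
    [0,0,-0.0042,0,-0.0033,0,0.005],
    [0,0,-0.0042,0,-0.0033,0,0.005],
  ],
)

```text
clock: 11.72
eef_pos: [547.8, 39.2, 56.8]
tcp_rot: [3.141, -0.0, 0.915]
contact_force: [-0.7, -1.9, 6.7]
opening: 0.246
grasp_force: 39.6
```

The force rose to about 5 N and dropped to about 2 N by 13.5°, which is the first click. Continuing.

Scaled: -0.014 m / 0.75 = -0.0187, -0.0099 m / 0.75 = -0.0132, -0.1484 rad / 6.2832 = -0.0236.

Request:
move_arm(
  motion=[
    [0,0,-0.0083,-0.0001,-0.0067,0,0.005],
    [0,0,-0.0167,-0.0007,-0.0132,0,0.005],
    [0,0,-0.0236,-0.0013,-0.0187,0,0.005],
  ],
)

```text
clock: 12.1
eef_pos: [536.1, 46.9, 56.8]
tcp_rot: [3.141, -0.0, 1.064]
contact_force: [-0.9, -4.2, 6.1]
opening: 0.241
grasp_force: 39.7
```

Scaled: -0.005 m / 0.75 = -0.0067, -0.0025 m / 0.75 = -0.0033, -0.0524 rad / 6.2832 = -0.0083.

Request:
move_arm(
  motion=[
    [0,0,-0.0042,0,-0.0033,0,0.005],
    [0,0,-0.0083,-0.0001,-0.0067,0,0.005],
    [0,0,-0.0083,-0.0001,-0.0067,0,0.005],
  ],
)

```text
clock: 12.48
eef_pos: [531.5, 49.2, 56.8]
tcp_rot: [3.141, 0.0, 1.116]
contact_force: [-1.2, -2.3, 8.4]
opening: 0.244
grasp_force: 39.8
```

Scaled: -0.0149 m / 0.75 = -0.0199, -0.0099 m / 0.75 = -0.0132, -0.1571 rad / 6.2832 = -0.025.

Request:
move_arm(
  motion=[
    [0,0,-0.0083,-0.0001,-0.0067,0,0.005],
    [0,0,-0.0167,-0.0007,-0.0132,0,0.005],
    [0,0,-0.025,-0.0016,-0.0199,0,0.005],
  ],
)

```text
clock: 12.85
eef_pos: [518.1, 54.5, 56.9]
tcp_rot: [3.14, 0.0, 1.274]
contact_force: [1.6, -5.9, 5.9]
opening: 0.244
grasp_force: 39.6
```

Scaled: -0.005 m / 0.75 = -0.0067, -0.0025 m / 0.75 = -0.0033, -0.0524 rad / 6.2832 = -0.0083.

Request:
move_arm(
  motion=[
    [0,0,-0.0042,0,-0.0033,0,0.005],
    [0,0,-0.0083,-0.0001,-0.0067,0,0.005],
    [0,0,-0.0083,-0.0001,-0.0067,0,0.005],
  ],
)

```text
clock: 13.22
eef_pos: [512.9, 55.9, 56.8]
tcp_rot: [3.141, 0.0, 1.325]
contact_force: [-1.1, -3.7, 5.4]
opening: 0.245
grasp_force: 39.5
```

Third drop confirmed at about 36.5°: the tangential force fell from 3 N to about 0. Two clicks to go.

Scaled: -0.0149 m / 0.75 = -0.0199, -0.0099 m / 0.75 = -0.0132, -0.1571 rad / 6.2832 = -0.025.

Request:
move_arm(
  motion=[
    [0,0,-0.0083,-0.0001,-0.0067,0,0.005],
    [0,0,-0.0167,-0.0007,-0.0132,0,0.005],
    [0,0,-0.025,-0.0016,-0.0199,0,0.005],
  ],
)

```text
clock: 13.6
eef_pos: [498.4, 58.3, 56.8]
tcp_rot: [3.141, 0.0, 1.484]
contact_force: [0.5, -6.1, 6.5]
opening: 0.239
grasp_force: 39.7
```

Scaled: -0.005 m / 0.75 = -0.0067, -0.0025 m / 0.75 = -0.0033, -0.0524 rad / 6.2832 = -0.0083.

Request:
move_arm(
  motion=[
    [0,0,-0.0042,0,-0.0033,0,0.005],
    [0,0,-0.0083,-0.0001,-0.0067,0,0.005],
    [0,0,-0.0083,-0.0001,-0.0067,0,0.005],
  ],
)

```text
clock: 13.98
eef_pos: [493.3, 58.6, 56.8]
tcp_rot: [3.141, 0.001, 1.535]
contact_force: [-0.1, -4.7, 5.3]
opening: 0.244
grasp_force: 39.7
```

Scaled: -0.0149 m / 0.75 = -0.0199, -0.0099 m / 0.75 = -0.0132, -0.1571 rad / 6.2832 = -0.025.

Request:
move_arm(
  motion=[
    [0,0,-0.0083,-0.0001,-0.0067,0,0.005],
    [0,0,-0.0167,-0.0007,-0.0132,0,0.005],
    [0,0,-0.025,-0.0016,-0.0199,0,0.005],
  ],
)

```text
clock: 14.35
eef_pos: [478.8, 57.9, 56.8]
tcp_rot: [3.14, 0.001, 1.693]
contact_force: [4.6, -5.4, 4.3]
opening: 0.239
grasp_force: 39.6
```

Scaled: -0.005 m / 0.75 = -0.0067, -0.0025 m / 0.75 = -0.0033, -0.0524 rad / 6.2832 = -0.0083.

Request:
move_arm(
  motion=[
    [0,0,-0.0042,0,-0.0033,0,0.005],
    [0,0,-0.0083,-0.0001,-0.0067,0,0.005],
    [0,0,-0.0083,-0.0001,-0.0067,0,0.005],
  ],
)

```text
clock: 14.72
eef_pos: [473.6, 57.2, 56.8]
tcp_rot: [3.141, 0.001, 1.744]
contact_force: [0.5, -5.1, 6.2]
opening: 0.246
grasp_force: 39.7
```

Request:
move_arm(
  motion=[
    [0,0,0,0,0,0,0.005],
    [0,0,0,0,0,0,0.005],
    [0,0,0,0,0,0,0.005],
    [0,0,0,0,0,0,0.005],
  ],
)

```text
clock: 15.22
eef_pos: [473.7, 57.2, 56.8]
tcp_rot: [3.141, 0.001, 1.744]
contact_force: [0.4, -5.7, 7.7]
opening: 0.24
grasp_force: 39.8
```

```bash
python3 - <<'E'
from rig import *
import cv2,numpy as np
from h import go
go(474,57,56.8,1.744)
p,d=grab_frame("side"); cv2.imwrite("pics/s5.png",cv2.resize(p[130:290,220:480],(780,480),interpolation=cv2.INTER_CUBIC)[:,:,::-1])
E
```

```text
clock 15.22 at [473.7  57.2  56.8] [3.141e+00 1.000e-03 1.744e+00] F [ 0.4 -5.7  7.7] grip 39.8 0.24
row [ 0.001   0.0008 -0.0001] [-0.0003  0.0002 -0.    ]
```

View pics/s5.png

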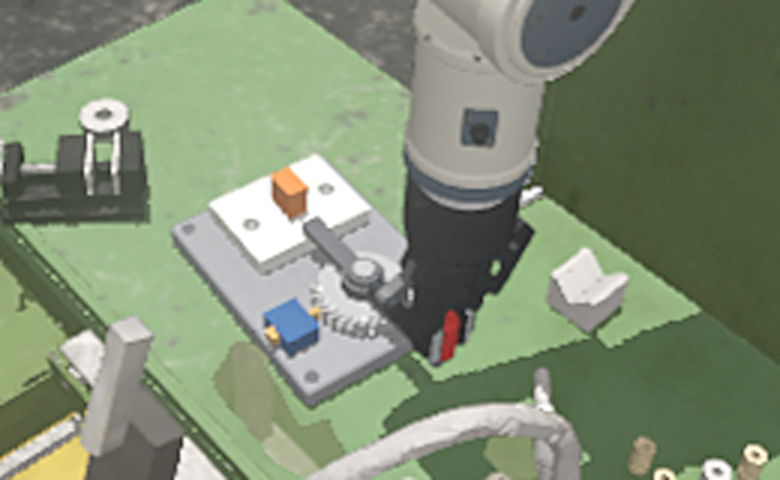

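The carrier sits flat on the dowels, with the tongue over its edge at (320,235). The gripper is holding the red knob at (450,335), so I'll hand in.

```bash
python3 -c "
from rig import *; print(order.sign_off())"
```

```text
the job is handed in; nothing more can be done
None
```

The job is handed in: the carrier is seated on both dowels and was let go before I touched the lever. The lever is about 61° on from its start, just past the fifth click, with the red knob still held at about 40 N. The judge's result was not shown.

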